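Pack the last castor and put the lid on the crate

TASK

Stand the last small castor, the one of the same size as the two already packed, on its plate in the empty bay of the two-bay plywood crate. Then close the crate: take the lid that fits it by its handle bar and set it on so that it sits level and fully down all round, and let go.

Things in the scene. Friction and masses are not known exactly. Their poses are not given: they have to be found in the camera images.
- crate: Sizes in mm. Fixed open plywood crate, 180 (x) by 140 (y), 80 high, walls and floor 8 thick. Origin: centre of its underside, z up. A divider at x = 0 (8 thick, top 50 up) makes two bays, each 78 (x) by 124 (y) inside. The -x bay (robot's side, centre x = -43, y = 0) is empty; the +x bay holds two small castors. Not the smaller square crate without divider.
- lid: Sizes in mm. Loose plywood lid, right side up: board 200 (x) by 160 (y) by 9; under it a cleat frame 140 by 100, 10 deep (12 of play in the crate's mouth). Central handle bar 90 (x) by 22 (y), 35 high above the board. Origin: centre of the cleats' underside, 19 below the board's top, z up; 70 above the crate's underside when on, x along crate x, either way round. 0.2 kg. Not the square lid.
- castor: Sizes in mm. Loose rigid steel castor on its plate, wheel up, 56 high: plate 50 (x) by 44 (y) by 4; fork with flat cheeks 30 wide outside (y), 26 long (x), from 10 to 46 up; black wheel 40 across, 18 wide, axle along y, 36 up. Origin: centre of the plate's underside, z up. 0.15 kg. Not the castor 1.7 times as large.

How it is judged:
By the outcome, as a careful person would: the job done as asked, in the order asked, and still so for the second after the job is handed in, with the robot touching nothing.
It also fails if it takes over 58 s, if anything falls off the work surface, if the arm or the gripper's body presses on something with over 40 N, if the wrist force passes 120 N, or if a joint passes its speed limit or range.

ROBOT

A 7-joint arm with a two-finger parallel gripper is mounted at the origin on the work surface. World frame = base frame: x ahead of the robot, y to its left, z up, the work surface at z = 0. Lengths are in m, angles in rad, forces in N, time in s.
With the tool pointing down it reaches from about 0.4 to 0.9 m from the base axis. Payload 5.5 kg.
Tool frame: the origin (TCP) lies between the finger pads; the fingertips stand 25 mm ahead of it and the grasp point (between the pads) lies 6 mm ahead of it; z points along the fingers, y is the line along which they close (so a half turn about z gives the same grasp; the last joint's range is limited). The gripper opens to 85 mm and grips with 20 to 120 N. Pads are 22 mm wide; open, the fingers measure 114 mm over their backs; the gripper's body (76 mm by 85 mm) begins 54 mm behind the grasp point. The pads swing forward as they close: fully open they stand 13 mm farther back than shut.
Start: joints at [1.41, 0.501, -0.427, 1.55, 0.221, 1.138, -0.21], TCP at [0.267, -0.592, 0.229] pointing down, gripper open.
Joint ranges: [-2.88, 2.88], [-0.31, 2.03], [-1.54, 1.56], [0.2, 2.42], [-1.41, 4.55], [0.19, 2.02], [-2.57, 2.57]. Speed limits (rad/s): [2.57, 2.57, 3.14, 3.14, 3.14, 3.14, 3.14].

INTERFACE

Orientations are given as a unit quaternion [w, x, y, z].
In Python, from cell import arm gives the robot as it stands.
- The arm moves only by the tool drive_tool, never from a script. Its argument "motion" is text: rows parted by semicolons, each of 5 numbers parted by spaces: the opening, from 0 (shut) to 1 (fully open), then the shift along the world's x, y, z in cm, then the turn about the world's z in rad. In form: gripper tx ty tz spin; .... A call has 1 to 12 rows; each row is the pose to reach, as a shift and turn from the pose commanded when the call began; what a row does not reach only later rows make up. A row lasts 1/12 s, in which the tool goes at most 41.7 mm and 7.16 degrees, less where a joint would pass 70% of its speed; a pose out of reach is approached as far as the arm can. A call with a gripper value outside its range is refused whole. The fingers move at their own pace and stop on an object; the grip force is fixed at half the most. Time passes only in rows, so rows that repeat a pose let the fingers close. It gives the time, the measured TCP pose, the force, the opening and the grip force at its end, in the units of the state.
- arm.observe(): the state, without advancing time (a new reading comes with each control period).
- arm.snapshot(name): name is "side" or "top"; returns a dict with "pixels" (480x640x3 uint8, red, green, blue), "fovy" (degrees; the focal length in pixels is half the picture's height over the tangent of half this angle, whatever the lens; pixels are square), "cx", "cy" (the principal point, pixels), "R" (3x3) and "t" (3): a world point X has camera coordinates R X + t. Camera axes: x right, y down, z forward; pixel columns grow to the right and rows downward; lengths in m; the calibration is good to about 2 mm. A picture is of the moment at which its call begins. There is no depth.
- arm.hand_in(): hands the job in; it is judged then, once.
The state is a dict: "clock": time; "joint_pos": joint angles; "dq": joint speeds; "joint_efforts": joint torques, N m; "tcp_pos": TCP position; "eef_rot": TCP orientation; "ft_force": force on the tool from outside, world axes, zero at the start; "torque": the same for the moment, N m; "grip_width": finger opening in m; "gripper_force": force on a finger pad.
Only numpy, scipy, OpenCV 4.12 (cv2) and the standard library are available. Lean on these libraries where they do the work, as an engineer would, in place of code of your own. Each camera call takes 0.05 s, during which the arm holds its last target. There are 200 camera calls.

## Working session

There is one attempt and no reset: what is moved stays moved. The work goes in short steps, Python scripts to look and compute and a tool call to move; the robot and the scene stay as the last step left them, time stands still between calls to the robot, and variables do not carry over. Pictures are saved under pics/ and viewed, at most 10 in all, crops included, and the job is handed in when it is done.

Besides the shell and the picture viewer there is one more tool, called after "Request:" by a JSON object that holds its "api" and its "payload". drive_tool: Moves the arm, as the interface text tells. Its arguments: {"type":"object","properties":{"motion":{"type":"string"}},"required":["motion"]}

```bash
mkdir -p pics; ls; python3 - <<'E'
from cell import arm
import cv2,numpy as np
for n in("side","top"):
    s=arm.snapshot(n); cv2.imwrite(f"pics/{n}0.png",s["pixels"][:,:,::-1]); print(n,s["fovy"],s["cx"],s["cy"],np.round(s["R"],3).tolist(),np.round(s["t"],3))
o=arm.observe(); print(o["clock"],o["tcp_pos"],o["eef_rot"],o["grip_width"])
E
```

```text
pics
side 53.9516911822216 309.9977683751476 239.09614530898233 [[-0.99, -0.14, -0.019], [-0.082, 0.681, -0.728], [0.115, -0.719, -0.685]] [0.531 0.069 0.84 ]
top 54.69325953312316 327.19482566199684 239.7993139234836 [[0.012, -1.0, 0.014], [-0.984, -0.014, -0.177], [0.177, -0.012, -0.984]] [-0.032  0.539  0.951]
0.1 [ 0.26697425 -0.59196516  0.22777639] [-8.42455643e-04  9.77634921e-01  2.10307455e-01 -1.58952100e-04] 0.08558919539802974
```

View pics/top0.png

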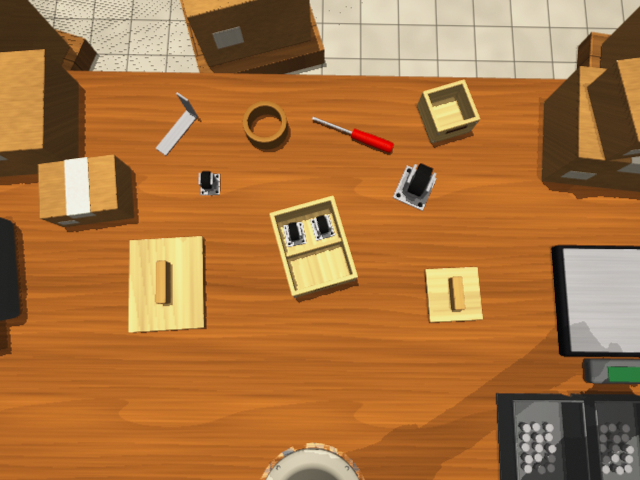

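View pics/side0.png

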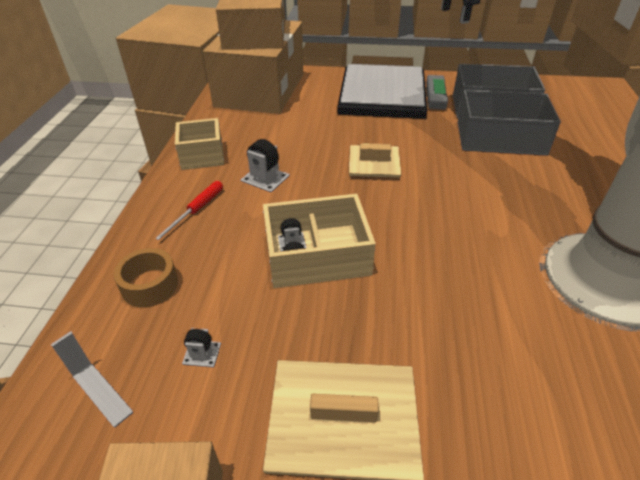

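The top view shows the loose small castor at about (209,182), the matching lid at (166,284) with its handle at (162,282), and the crate at (313,247) with its empty bay at the bottom (320,270). The side view shows the castor at (200,348), the lid at (345,415) and the crate at (318,240).

```bash
cat >h.py <<'E'
import numpy as np,cv2
def ray(s,uv,z):
    f=240/np.tan(np.radians(s["fovy"]/2)); uv=np.atleast_2d(uv).astype(float)
    R=np.array(s["R"]);t=np.array(s["t"])
    d=np.c_[(uv[:,0]-s["cx"])/f,(uv[:,1]-s["cy"])/f,np.ones(len(uv))]@R; c=-R.T@t
    return c+d*((z-c[2])/d[:,2])[:,None]
def proj(s,X):
    f=240/np.tan(np.radians(s["fovy"]/2)); p=np.atleast_2d(X)@np.array(s["R"]).T+s["t"]
    return p[:,:2]/p[:,2:]*f+[s["cx"],s["cy"]]
def rect(P): # centre, sizes, angle of long side
    P=(np.asarray(P)[:,:2]*1e4).astype(np.float32); (c,(w,h),a)=cv2.minAreaRect(P)
    if h>w:w,h,a=h,w,a+90
    return np.round(np.array(c)/1e4,4),round(w/10,1),round(h/10,1),round((a+90)%180-90,1)
def big(mask,box):
    m=np.zeros_like(mask);x0,y0,x1,y1=box;m[y0:y1,x0:x1]=mask[y0:y1,x0:x1]
    c,_=cv2.findContours(m,cv2.RETR_EXTERNAL,cv2.CHAIN_APPROX_NONE); return max(c,key=cv2.contourArea)[:,0]
E
python3 - <<'E'
from cell import arm
from h import *
S={n:arm.snapshot(n) for n in("side","top")}
np.save("s0.npy",S,allow_pickle=True)
for n,bl,bc,bh,bp in(("top",(115,225,220,345),(260,185,365,310),(150,255,175,310),(190,165,228,200)),("side",(255,350,435,480),(250,185,385,300),(300,385,385,425),(175,320,228,372))):
    s=S[n];hsv=cv2.cvtColor(s["pixels"],cv2.COLOR_RGB2HSV)
    y=cv2.inRange(hsv,(18,40,80),(35,190,255))
    for k,b in(("lid",bl),("crate",bc)):
        c=big(y,b); 
        print(n,k,cv2.boundingRect(c),rect(ray(s,c,.019 if k=="lid" else .08)))
    x0,y0,x1,y1=bh; print(hsv[(y0+y1)//2,(x0+x1)//2],hsv[y0+2,x0+2])
    g=cv2.inRange(hsv,(0,0,95),(180,60,255)); c=big(g,bp); print(n,"plate",cv2.boundingRect(c),rect(ray(s,c,.004)))
    q=s["pixels"][bp[1]:bp[3],bp[0]:bp[2]]; q=cv2.resize(q,(400,380),interpolation=cv2.INTER_CUBIC)
    S[n]["q"]=q
cv2.imwrite("pics/c0.png",np.hstack([S["top"]["q"],S["side"]["q"]])[:,:,::-1])
E
```

```text
top lid (128, 236, 76, 97) (array([0.4442, 0.3237]), 200.6, 161.1, 4.3)
top crate (269, 196, 89, 101) (array([0.5219, 0.0046]), 185.3, 141.3, 16.8)
[ 19 151 233] [ 24 113 242]
top plate (201, 174, 19, 21) (array([0.6727, 0.244 ]), 48.0, 41.0, 3.0)
side lid (264, 361, 160, 119) (array([0.444 , 0.3258]), 199.6, 162.4, 4.4)
side crate (263, 194, 112, 93) (array([0.5136, 0.0369]), 209.5, 180.4, -73.4)
[ 17 130 204] [ 21 101 230]
side plate (183, 342, 38, 25) (array([0.6731, 0.2463]), 50.5, 43.2, 2.8)
```

View pics/c0.png

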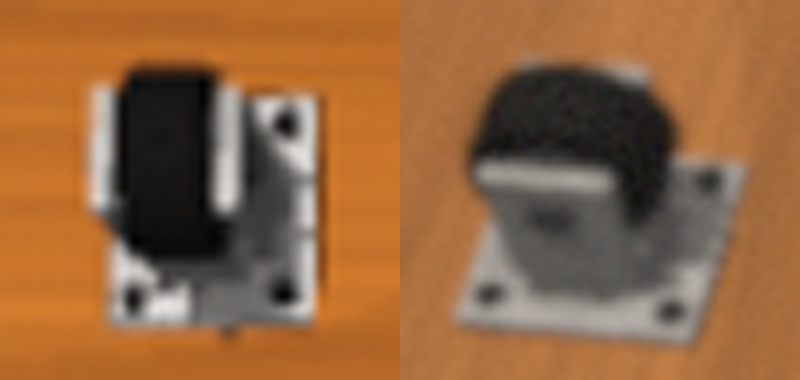

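The crop shows the castor upright: its cheeks face world ±y, and the plate is turned about 3° and centred near (0.673, 0.245). Next I'll check the crate estimate, with a shift to allow for the visible robot-side wall, by overlaying its corners on both views.

```bash
cat >ov.py <<'E'
from h import *
def box(c,a,L,W,z):
    a=np.radians(a);R=np.array([[np.cos(a),-np.sin(a)],[np.sin(a),np.cos(a)]])
    return np.c_[np.array([[L,W],[-L,W],[-L,-W],[L,-W]])/2@R.T+c,np.full(4,z)]
def draw(s,boxes,win,k,size):
    x0,y0,x1,y1=win; q=cv2.resize(s["pixels"][y0:y1,x0:x1],size,interpolation=cv2.INTER_CUBIC); sc=np.array(size)/[x1-x0,y1-y0]
    for b in boxes:
        p=(proj(s,b)+.5-[x0,y0])*sc
        cv2.polylines(q,[np.round(p).astype(int)],True,(255,0,0),1)
    return q
E
python3 - <<'E'
from ov import *
S=np.load("s0.npy",allow_pickle=True).item()
C=[.5243,.0053];A=16.8
B=[box(C,A,.18,.14,.08),box(C,A,.164,.124,.08),box(C,A,.18,.14,0),box([.673,.245],3,.05,.044,.004),box([.444,.3248],4.3,.2,.16,.019),box([.444,.3248],4.3,.09,.022,.054)]
a=draw(S["top"],B,(250,180,380,310),0,(400,400));b=draw(S["side"],B,(250,180,390,300),0,(400,400))
cv2.imwrite("pics/o0.png",np.hstack([a,b])[:,:,::-1])
E
```

```text
(no output)
```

View pics/o0.png

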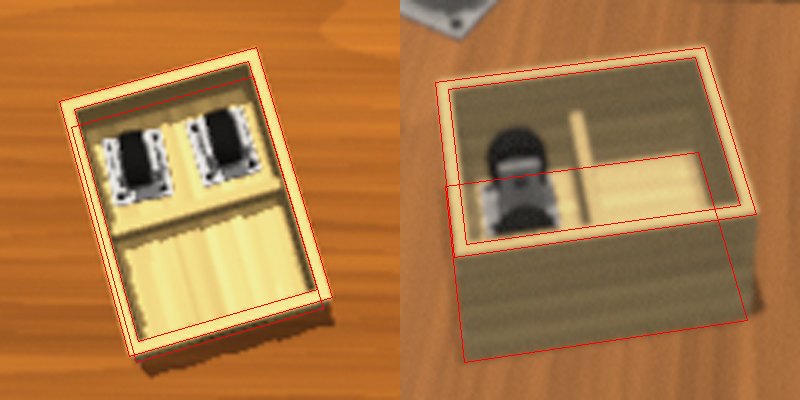

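The overlay matches the crate rim and base to about 1 px in both views. The crate is at (0.5243, 0.0053), turned 16.8°, which puts the empty bay's centre at (0.483, -0.007). I'm moving to above the castor.

Request:
{"api": "drive_tool", "payload": {"motion": "1 40.6 83.7 0 -0.372;1 40.6 83.7 0 -0.372;1 40.6 83.7 0 -0.372;1 40.6 83.7 0 -0.372;1 40.6 83.7 0 -0.372;1 40.6 83.7 0 -0.372;1 40.6 83.7 0 -0.372;1 40.6 83.7 0 -0.372;1 40.6 83.7 0 -0.372;1 40.6 83.7 0 -0.372;1 40.6 83.7 0 -0.372;1 40.6 83.7 0 -0.372"}}

```text
clock: 1.2
tcp_pos: [0.4859, -0.1408, 0.2289]
eef_rot: [0.0, 1.0, 0.026, 0.0]
ft_force: [0.5, 0.0, -0.4]
grip_width: 0.0854
gripper_force: 0.0
```

Request:
{"api": "drive_tool", "payload": {"motion": "1 18.7 38.6 0 0;1 18.7 38.6 0 0;1 18.7 38.6 0 0;1 18.7 38.6 0 0;1 18.7 38.6 0 0;1 18.7 38.6 0 0;1 18.7 38.6 0 0;1 18.7 38.6 0 0;1 18.7 38.6 0 0;1 18.7 38.6 0 0;1 18.7 38.6 0 0;1 18.7 38.6 0 0"}}

```text
clock: 2.2
tcp_pos: [0.6716, 0.2497, 0.2277]
eef_rot: [-0.002, 1.0, 0.029, -0.001]
ft_force: [-1.0, 0.3, -0.3]
grip_width: 0.0856
gripper_force: 0.0
```

Request:
{"api": "drive_tool", "payload": {"motion": "1 0.1 -0.4 -4 0;1 0.1 -0.4 -8 0;1 0.1 -0.4 -12 0;1 0.1 -0.4 -12 0;1 0.1 -0.4 -12 0"}}

```text
clock: 2.62
tcp_pos: [0.6716, 0.2369, 0.1062]
eef_rot: [0.001, 1.0, 0.025, -0.003]
ft_force: [-0.1, -0.2, 1.0]
grip_width: 0.0856
gripper_force: 0.0
```

```bash
python3 - <<'E'
from cell import arm
from ov import *
S={n:arm.snapshot(n) for n in("side","top")}
o=arm.observe();print(o["tcp_pos"],o["eef_rot"])
a=draw(S["top"],[],(160,130,260,230),0,(400,400));b=draw(S["side"],[],(140,270,260,390),0,(400,400))
cv2.imwrite("pics/g0.png",np.hstack([a,b])[:,:,::-1])
E
```

```text
[0.67505202 0.23960644 0.11151195] [-6.45305976e-04  9.99673792e-01  2.54858357e-02  1.53780318e-03]
```

View pics/g0.png

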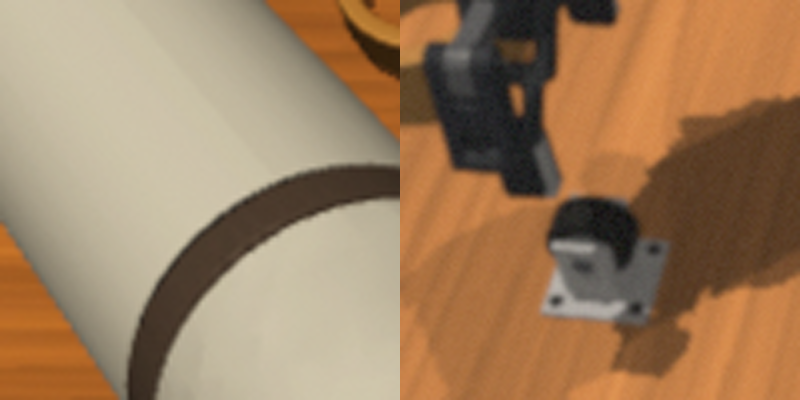

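The side crop shows the near finger up-left of the castor; the arm hides the castor in the top view. The readings haven't settled, so I'll let the arm hold still and check again.

Request:
{"api": "drive_tool", "payload": {"motion": "1 0 0 0 0;1 0 0 0 0;1 0 0 0 0"}}

```text
clock: 2.97
tcp_pos: [0.6749, 0.2399, 0.1114]
eef_rot: [-0.0, 1.0, 0.026, 0.002]
ft_force: [0.0, -0.1, 0.7]
grip_width: 0.085
gripper_force: 0.0
```

```bash
python3 - <<'E'
from cell import arm
from ov import *
P=[]
for i in range(4):
    s=arm.snapshot("side");o=arm.observe();P.append(np.r_[o["tcp_pos"],o["eef_rot"]])
P=np.array(P);print(P.round(4)); t=P[:,:3].mean(0)
for dy in(-.043,.043): # inner pad tip edges and castor wheel
    print(proj(s,t+[[-.011,dy,-.015],[.011,dy,-.015]]))
print(proj(s,[.673,.245,.056]))
a=draw(s,[],(140,270,260,390),0,(500,500)); cv2.imwrite("pics/g1.png",a[:,:,::-1])
E
```

```text
[[ 6.745e-01  2.397e-01  1.108e-01 -3.000e-04  9.997e-01  2.590e-02
   1.500e-03]
 [ 6.742e-01  2.396e-01  1.102e-01 -2.000e-04  9.997e-01  2.580e-02
   1.000e-03]
 [ 6.740e-01  2.395e-01  1.098e-01 -1.000e-04  9.997e-01  2.590e-02
   7.000e-04]
 [ 6.738e-01  2.395e-01  1.094e-01 -1.000e-04  9.997e-01  2.590e-02
   5.000e-04]]
[[206.85493119 291.51764515]
 [192.79277059 290.13199481]]
[[188.24738791 339.15887766]
 [172.91949297 337.45671396]]
[[195.23866526 332.69942141]]
```

View pics/g1.png

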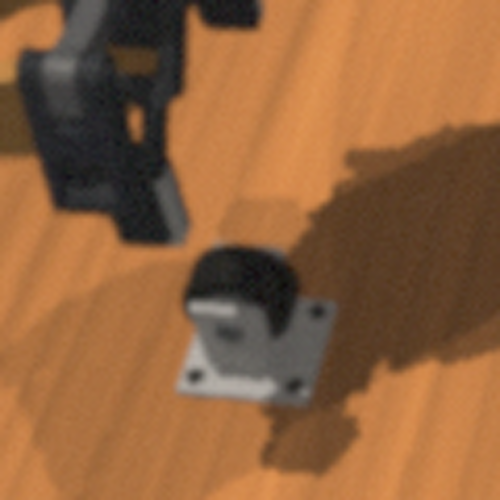

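The near finger tip is at about (176,328) px and the projection from the TCP reading puts it at about (180,338). That agrees once I allow for the pads standing farther back when open. Descending and gripping the cheeks.

Request:
{"api": "drive_tool", "payload": {"motion": "1 0 0.5 -2 0;1 0 0.5 -4 0;1 0 0.5 -5.5 0;1 0 0.5 -6.7 0;1 0 0.5 -6.7 0;1 0 0.5 -6.7 0;1 0 0.5 -6.7 0;1 0 0.5 -6.7 0"}}

```text
clock: 3.83
tcp_pos: [0.6745, 0.2448, 0.0431]
eef_rot: [-0.0, 1.0, 0.026, 0.001]
ft_force: [-0.1, -0.0, 0.4]
grip_width: 0.0854
gripper_force: 0.0
```

Request:
{"api": "drive_tool", "payload": {"motion": "0.5 0 0 0 0;0 0 0 0 0;0 0 0 0 0;0 0 0 0 0;0 0 0 0 0;0 0 0 0 0;0 0 0 0 0;0 0 0 0 0"}}

```text
clock: 4.5
tcp_pos: [0.6738, 0.2448, 0.0423]
eef_rot: [-0.0, 1.0, 0.026, 0.0]
ft_force: [0.6, 0.1, 4.5]
grip_width: 0.0257
gripper_force: 58.9
```

The width reads 25.7 mm where I expected 30. I'll lift a little and look.

Request:
{"api": "drive_tool", "payload": {"motion": "0 0 0 1 0;0 0 0 3 0;0 0 0 6 0;0 0 0 9 0;0 0 0 12 0;0 0 0 12 0;0 0 0 12 0;0 0 0 12 0;0 0 0 12 0"}}

```text
clock: 5.25
tcp_pos: [0.6724, 0.2434, 0.1597]
eef_rot: [0.001, 1.0, 0.026, -0.002]
ft_force: [-0.5, -0.1, -0.9]
grip_width: 0.0255
gripper_force: 59.0
```

```bash
python3 - <<'E'
from cell import arm
from ov import *
s=arm.snapshot("side");o=arm.observe();print(o["tcp_pos"],o["grip_width"],o["gripper_force"],o["ft_force"])
t=o["tcp_pos"]; print(proj(s,t-[0,0,.006]))
cv2.imwrite("pics/l0.png",draw(s,[box(t[:2],3,.05,.044,t[2]-.042)],(120,180,280,340),0,(500,500))[:,:,::-1])
E
```

```text
[0.67238322 0.24352654 0.15957146] 0.025675261248385494 59.030663296580315 [-0.0179713  -0.5147011  -2.53026046]
[[182.60810633 289.07123209]]
```

View pics/l0.png

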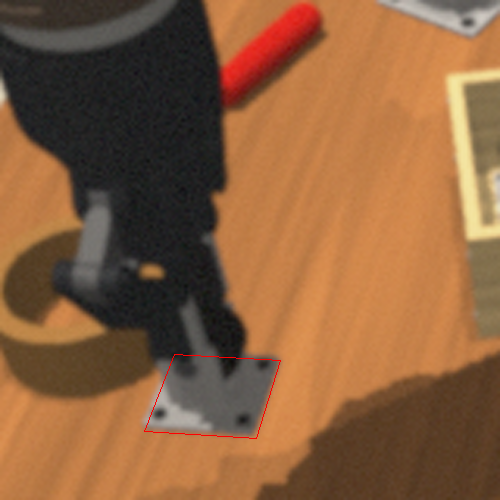

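The castor is held level, and its plate, about (215,395) in the crop, lies on the predicted outline. I'm carrying it over the empty bay and turning it 13.8°.

Request:
{"api": "drive_tool", "payload": {"motion": "0 -2.4 -3.1 0.5 0.03;0 -4.8 -6.2 1 0.06;0 -7.2 -9.3 1 0.09;0 -9.6 -12.5 1 0.12;0 -12 -15.6 1 0.15;0 -14.4 -18.8 1 0.18;0 -16.8 -22 1 0.21;0 -18.9 -25 0 0.241;0 -18.9 -25 0 0.241;0 -18.9 -25 0 0.241;0 -18.9 -25 0 0.241;0 -18.9 -25 0 0.241"}}

```text
clock: 6.3
tcp_pos: [0.4853, -0.0043, 0.1618]
eef_rot: [-0.001, 0.989, 0.147, 0.0]
ft_force: [0.3, -0.6, -1.0]
grip_width: 0.0253
gripper_force: 59.2
```

Request:
{"api": "drive_tool", "payload": {"motion": "0 0 0 0 0;0 0 0 0 0;0 0 0 0 0"}}

```text
clock: 6.55
tcp_pos: [0.485, -0.0045, 0.1617]
eef_rot: [-0.0, 0.989, 0.147, 0.0]
ft_force: [-0.2, 0.1, -1.2]
grip_width: 0.0253
gripper_force: 59.2
```

Request:
{"api": "drive_tool", "payload": {"motion": "0 -0.2 -0.3 -2.5 0;0 -0.2 -0.3 -5 0;0 -0.2 -0.3 -7 0;0 -0.2 -0.3 -9 0;0 -0.2 -0.3 -10.2 0;0 -0.2 -0.3 -10.7 0;0 -0.2 -0.3 -10.9 0;0 -0.2 -0.3 -11 0;0 -0.2 -0.3 -11 0;0 -0.2 -0.3 -11 0;0 -0.2 -0.3 -11 0"}}

```text
clock: 7.47
tcp_pos: [0.4833, -0.0087, 0.0526]
eef_rot: [0.0, 0.989, 0.146, 0.001]
ft_force: [0.3, -0.6, -0.9]
grip_width: 0.0255
gripper_force: 59.2
```

Request:
{"api": "drive_tool", "payload": {"motion": "0 0 0 -0.1 0;0 0 0 -0.2 0;0 0 0 -0.2 0;0 0 0 -0.2 0;0 0 0 -0.2 0"}}

```text
clock: 7.88
tcp_pos: [0.4831, -0.0085, 0.0502]
eef_rot: [0.0, 0.989, 0.146, 0.001]
ft_force: [-0.7, 0.1, 5.1]
grip_width: 0.0253
gripper_force: 63.0
```

It's in contact (5 N). Releasing with a partial opening and lifting.

Request:
{"api": "drive_tool", "payload": {"motion": "0.4 0 0 0 0;0.6 0 0 0 0;0.65 0 0 0 0;0.65 0 0 0 0;0.65 0 0 2 0;0.65 0 0 5 0;0.65 0 0 9 0;0.65 0 0 12 0;0.65 0 0 15 0;1 0 0 15 0"}}

```text
clock: 8.72
tcp_pos: [0.4863, -0.0082, 0.2051]
eef_rot: [0.001, 0.989, 0.146, 0.004]
ft_force: [1.0, -0.0, -0.9]
grip_width: 0.0657
gripper_force: 0.0
```

Request:
{"api": "drive_tool", "payload": {"motion": "1 -0.5 4 0 -0.03;1 -1 8 0 -0.06;1 -1.5 12 0 -0.09;1 -2 16 0 -0.12;1 -2.5 20 0 -0.15;1 -3 24 0 -0.18;1 -3.5 28 0 -0.218;1 -4.2 32 0 -0.218;1 -4.2 33.3 0 -0.218;1 -4.2 33.3 0 -0.218;1 -4.2 33.3 0 -0.218;1 -4.2 33.3 0 -0.218"}}

```text
clock: 9.72
tcp_pos: [0.4407, 0.3228, 0.1989]
eef_rot: [0.001, 0.999, 0.037, -0.0]
ft_force: [0.1, -0.7, -0.9]
grip_width: 0.0853
gripper_force: 0.0
```

Request:
{"api": "drive_tool", "payload": {"motion": "1 0 0 0 0;1 0 0 0 0;1 0 0 0 0"}}

```text
clock: 9.97
tcp_pos: [0.4412, 0.3229, 0.1996]
eef_rot: [0.0, 0.999, 0.036, 0.0]
ft_force: [-0.2, 0.4, 0.4]
grip_width: 0.0853
gripper_force: 0.0
```

```bash
python3 - <<'E'
from cell import arm
from ov import *
S={n:arm.snapshot(n) for n in("side","top")}
S0=np.load("s0.npy",allow_pickle=True).item()
o=arm.observe();print(o["tcp_pos"],o["eef_rot"])
C=np.array([.5243,.0053]);A=16.8;B=[box([.4831,-.0085],A,.05,.044,.012)]
L=[box([.444,.3248],4.3,.2,.16,.019),box([.444,.3248],4.3,.09,.022,.054)]
w=(250,180,380,310)
a=draw(S["top"],B,w,0,(400,400));b=draw(S0["top"],L,(115,225,220,345),0,(400,400))
cv2.imwrite("pics/p0.png",np.hstack([a,b])[:,:,::-1])
s=S0["side"];hsv=cv2.cvtColor(s["pixels"],cv2.COLOR_RGB2HSV)
E
```

```text
[0.44102161 0.32349672 0.19979531] [1.56520716e-04 9.99328673e-01 3.66352944e-02 1.85657440e-04]
```

View pics/p0.png

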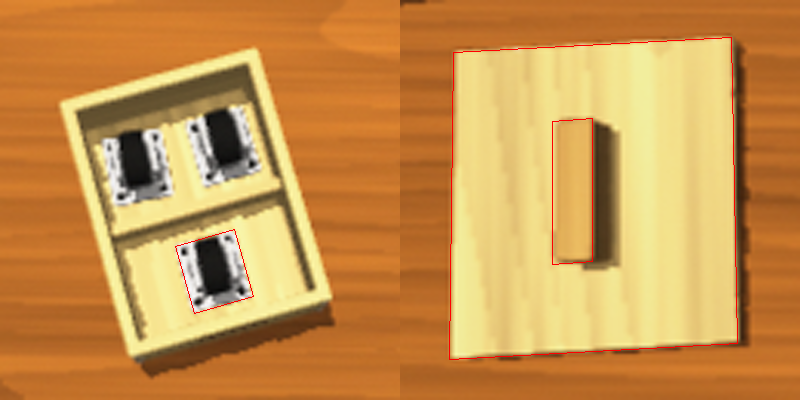

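The castor stands on its plate in the bay at the expected outline, and the lid board and handle overlays match the picture. I'm descending on the handle to TCP z ≈ 0.049 so the fingertips clear the board.

Request:
{"api": "drive_tool", "payload": {"motion": "1 0.3 0.15 -3 0;1 0.3 0.15 -6 0;1 0.3 0.15 -9 0;1 0.3 0.15 -12 0;1 0.3 0.15 -14 0;1 0.3 0.15 -14.8 0;1 0.3 0.15 -15 0;1 0.3 0.15 -15 0;1 0.3 0.15 -15 0;1 0.3 0.15 -15 0"}}

```text
clock: 10.9
tcp_pos: [0.4446, 0.3267, 0.0513]
eef_rot: [-0.001, 0.999, 0.037, 0.001]
ft_force: [0.9, 0.7, 0.5]
grip_width: 0.0854
gripper_force: 0.0
```

Request:
{"api": "drive_tool", "payload": {"motion": "0.5 0 0 0 0;0 0 0 0 0;0 0 0 0 0;0 0 0 0 0;0 0 0 0 0;0 0 0 0 0;0 0 0 0 0;0 0 0 0 0"}}

```text
clock: 11.57
tcp_pos: [0.4437, 0.3257, 0.0502]
eef_rot: [0.0, 0.999, 0.037, 0.0]
ft_force: [-0.5, -1.2, 4.6]
grip_width: 0.0179
gripper_force: 58.5
```

Request:
{"api": "drive_tool", "payload": {"motion": "0 0 0 1 0;0 0 0 3 0;0 0 0 6 0;0 0 0 9 0;0 0 0 12 0;0 0 0 14 0;0 0 0 14 0;0 0 0 14 0;0 0 0 14 0;0 0 0 14 0"}}

```text
clock: 12.4
tcp_pos: [0.4425, 0.3248, 0.188]
eef_rot: [0.001, 0.999, 0.037, -0.001]
ft_force: [0.4, -0.3, -3.0]
grip_width: 0.0179
gripper_force: 58.9
```

Request:
{"api": "drive_tool", "payload": {"motion": "0 0.7 -2.7 0 0.02;0 1.4 -5.4 0 0.04;0 2.1 -8.1 0 0.06;0 2.8 -10.8 0 0.08;0 3.5 -13.5 0 0.1;0 4.2 -16.2 0 0.12;0 4.9 -18.9 0 0.14;0 5.6 -21.6 0 0.16;0 6.3 -24.3 0 0.18;0 7 -27 0 0.2;0 7.5 -29 0 0.21;0 7.8 -30 0 0.219"}}

```text
clock: 13.4
tcp_pos: [0.5209, 0.0218, 0.1879]
eef_rot: [0.0, 0.989, 0.145, -0.002]
ft_force: [-0.4, 0.3, -2.2]
grip_width: 0.0177
gripper_force: 59.0
```

Request:
{"api": "drive_tool", "payload": {"motion": "0 0.3 -1.5 0 0;0 0.3 -1.8 0 0;0 0.3 -1.8 0 0;0 0.3 -1.8 0 0;0 0.3 -1.8 0 0;0 0.3 -1.8 0 0;0 0.3 -1.8 0 0"}}

```text
clock: 13.98
tcp_pos: [0.5244, 0.009, 0.1897]
eef_rot: [-0.0, 0.989, 0.147, 0.0]
ft_force: [-0.2, 0.0, -2.2]
grip_width: 0.0177
gripper_force: 59.0
```

Request:
{"api": "drive_tool", "payload": {"motion": "0 0 -0.35 -2 0;0 0 -0.35 -3 0;0 0 -0.35 -3 0;0 0 -0.35 -3 0;0 0 -0.35 -3 0;0 0 -0.35 -3 0"}}

```text
clock: 14.48
tcp_pos: [0.5252, 0.0047, 0.1604]
eef_rot: [0.0, 0.989, 0.147, 0.001]
ft_force: [-0.5, 0.6, -1.7]
grip_width: 0.0179
gripper_force: 59.0
```

```bash
python3 - <<'E'
from cell import arm
from ov import *
S={n:arm.snapshot(n) for n in("side","top")}
o=arm.observe();t=np.array(o["tcp_pos"]);print(t,o["eef_rot"])
C=[.5243,.0053];A=16.8;z=t[2]-.0502+.019
B=[box(t[:2],A,.2,.16,z),box(C,A,.18,.14,.08),box(C,A,.18,.14,0)]
a=draw(S["top"],B,(240,170,390,320),0,(400,400));b=draw(S["side"],B,(230,130,400,300),0,(400,400))
cv2.imwrite("pics/q0.png",np.hstack([a,b])[:,:,::-1])
E
```

```text
[0.52505391 0.00452821 0.16041008] [1.43575659e-04 9.89217227e-01 1.46454352e-01 6.16432332e-04]
```

View pics/q0.png

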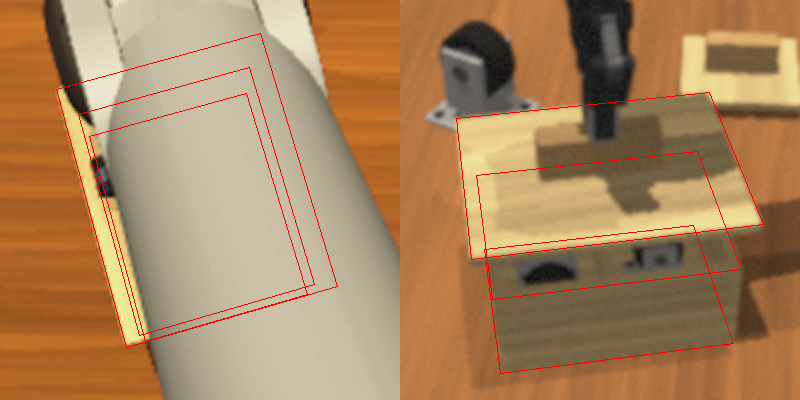

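The lid hangs level and aligned on its predicted outline, centred over the crate. Lowering it gently.

Request:
{"api": "drive_tool", "payload": {"motion": "0 -0.05 0.05 -1 0;0 -0.05 0.05 -2 0;0 -0.05 0.05 -2.8 0;0 -0.05 0.05 -3.3 0;0 -0.05 0.05 -3.6 0;0 -0.05 0.05 -3.8 0;0 -0.05 0.05 -3.8 0;0 -0.05 0.05 -3.8 0;0 -0.05 0.05 -3.8 0;0 -0.05 0.05 -3.8 0"}}

```text
clock: 15.42
tcp_pos: [0.5244, 0.0049, 0.1221]
eef_rot: [0.0, 0.989, 0.146, 0.0]
ft_force: [-0.5, 0.4, -2.7]
grip_width: 0.0176
gripper_force: 59.0
```

Request:
{"api": "drive_tool", "payload": {"motion": "0 0 0 -0.1 0;0 0 0 -0.2 0;0 0 0 -0.25 0;0 0 0 -0.25 0;0 0 0 -0.25 0;0 0 0 -0.25 0"}}

```text
clock: 15.92
tcp_pos: [0.5244, 0.0048, 0.1202]
eef_rot: [0.0, 0.989, 0.146, 0.0]
ft_force: [-3.3, -0.4, 5.3]
grip_width: 0.0172
gripper_force: 61.7
```

Contact came at z = 0.1202, exactly the seated height. Releasing and backing off clear of the crate.

Request:
{"api": "drive_tool", "payload": {"motion": "0.4 0 0 0 0;0.8 0 0 0 0;1 0 0 0 0;1 0 0 0 0;1 0 0 0 0;1 0 0 2 0;1 0 0 5 0;1 0 0 9 0;1 0 0 13 0;1 0 0 14 0"}}

```text
clock: 16.75
tcp_pos: [0.5274, 0.0056, 0.2654]
eef_rot: [0.001, 0.989, 0.147, 0.005]
ft_force: [0.2, -0.0, -0.1]
grip_width: 0.0857
gripper_force: 0.0
```

Request:
{"api": "drive_tool", "payload": {"motion": "1 0 -4 0 0;1 0 -8 0 0;1 0 -12 0 0;1 0 -16 0 0;1 0 -20 0 0;1 0 -24 0 0;1 0 -28 0 0;1 0 -30 0 0;1 0 -30 0 0;1 0 -30 0 0;1 0 -30 0 0;1 0 -30 0 0"}}

```text
clock: 17.75
tcp_pos: [0.5246, -0.293, 0.2592]
eef_rot: [-0.0, 0.989, 0.148, 0.0]
ft_force: [0.3, -0.5, -0.2]
grip_width: 0.0853
gripper_force: 0.0
```

```bash
python3 - <<'E'
from cell import arm
from ov import *
S={n:arm.snapshot(n) for n in("side","top")}
C=[.5243,.0053];A=16.8
B=[box(C,A,.2,.16,.089),box(C,A,.2,.16,.08),box(C,A,.18,.14,0)]
a=draw(S["top"],B,(240,170,390,320),0,(400,400));b=draw(S["side"],B,(240,150,400,310),0,(400,400))
cv2.imwrite("pics/f0.png",np.hstack([a,b])[:,:,::-1])
E
```

```text
(no output)
```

View pics/f0.png

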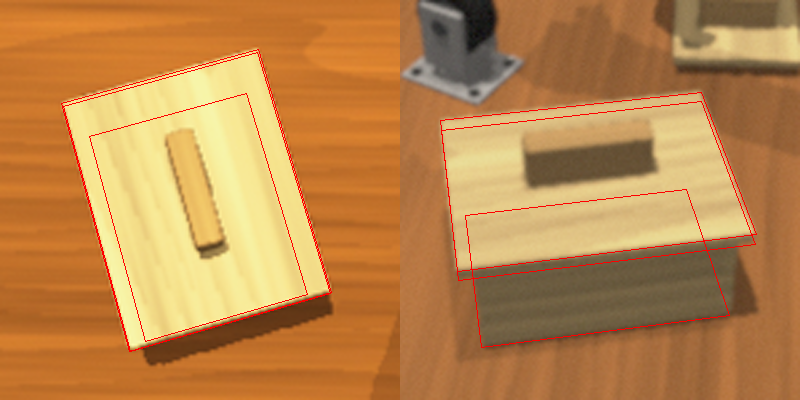

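The lid lies on the seated-height outline (z = 80–89 mm) all round in both views, level and flush. Handing in.

```bash
python3 -c "
from cell import arm
print(arm.hand_in())"
```

```text
the job is handed in; nothing more can be done
None
```

The small castor stands on its plate in the empty bay and the matching lid sits level and fully down on the crate in both camera views; the job was handed in at about 18 s with the gripper clear.

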